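# Raise the dust booth's sash to its height mark

## Robot

A 6-joint arm with a two-finger parallel gripper is mounted at the origin on a cart in front of the work surface, level with it; the furniture and walls round the work are solid. World frame = base frame: x ahead of the robot, y to its left, z up, the work surface at z = 0. Lengths are in m, angles in rad, forces in N, time in s.
With the tool pointing down it reaches from about 0.375 to 0.975 m from the base axis. Payload 3.8 kg.
Tool frame: the origin (TCP) lies midway between the tips of the shut fingers; the grasp point (between the pads) lies 19 mm behind it; z points along the fingers, y is the line along which they close (so a half turn about z gives the same grasp; the last joint's range is limited). The gripper opens to 85 mm and grips with 20 to 120 N. Pads are 22 mm wide; open, the fingers measure 114 mm over their backs; the gripper's body (76 mm by 85 mm) begins 54 mm behind the grasp point. The pads swing forward as they close: fully open they stand 13 mm farther back than shut.
Start: joints at [-1.277, 0.264, 1.604, -0, 1.274, -0.037], TCP at [0.219, -0.638, 0.231] pointing down, gripper open.
Joint ranges: [-2.63, 2.63], [-0.94, 2.18], [0.31, 2.57], [-1.31, 4.45], [0, 2.66], [-2.55, 2.55]. Speed limits (rad/s): [2.57, 2.57, 3.14, 3.14, 3.14, 3.14].

## Interface

Orientations are given as a rotation vector (axis times angle).
In Python, from workcell import bot, cams gives the robot as it stands.
- The arm moves only by the tool play_rows, never from a script. Its argument "rows" is a list of rows, each a list of 2 entries, a list of its own where there are three numbers: the shift along the tool's x, y, z scaled (see below), then the turn, a rotation vector about the tool's x, y, z scaled (see below). A call has 1 to 20 rows; each row is the pose to reach, as a shift and turn from the pose commanded when the call began, along the tool's axes at that moment; what a row does not reach only later rows make up. The controller multiplies each number of a shift by 250 mm and each number of a turn by 45 degrees. A row lasts 1/12 s, in which the tool goes at most 41.7 mm and 7.16 degrees, less where a joint would pass 70% of its speed; a pose out of reach is approached as far as the arm can. A call with a number of a shift or a turn outside -1 to 1 is refused whole. A call with a gripper value outside its range is refused whole. "claw" is the opening, from -1 (shut) to 1 (fully open), set as the call begins (left out, the last holds). The fingers move at their own pace and stop on an object; "newtons" is the grip in N (left out, the last holds). Time passes only in rows, so rows that repeat a pose let the fingers close. It gives the time, the measured TCP pose, the force, the opening and the grip force at its end, in the units of the state.
- bot.read_state(): the state, without advancing time (a new reading comes with each control period).
- cams.read_camera(name): name is "scene" or "top" or "wrist"; returns a dict with "image" (400x640x3 uint8, red, green, blue), "K" (3x3 intrinsics, pixels), "T" (4x4, takes a point from camera to world coordinates); the wrist camera has in their place "mount" (4x4, takes a point from camera to tool coordinates, whose origin is the TCP and whose axes are the flange's). Camera axes: x right, y down, z forward; pixel columns grow to the right and rows downward; lengths in m; the calibration is good to about 2 mm. The wrist camera is an equidistant fisheye: a pixel r from the principal point sees the ray r / f radians off the axis. A picture is of the moment at which its call begins: read the wrist's pose just before it. There is no depth.
- bot.finish_job(): hands the job in; it is judged then, once.
The state is a dict: "time": time; "q": joint angles; "joint_vel": joint speeds; "joint_torque": joint torques, N m; "tool_pos": TCP position; "tcp_rot": TCP orientation; "wrist_force": force on the tool from outside, world axes, zero at the start; "torque": the same for the moment, N m; "width": opening from 0.0 (shut) to 1.0 (fully open); "grip_force": force on a finger pad.
Only numpy, scipy, OpenCV 4.12 (cv2) and the standard library are available. Lean on these libraries where they do the work, as an engineer would, in place of code of your own. Each camera call takes 0.05 s, during which the arm holds its last target. There are 200 camera calls.

## Task

Two small dust booths stand on the table. Raise the sash with the yellow lip until the lip is level with the green band on that booth's own post, and leave it there; leave the sash with the blue lip where it is.

Things in the scene. Friction and masses are not known exactly. Their poses are not given: they have to be found in the camera images.
- yellow_lip (a point): Middle of the front face of the yellow lip on the lower edge of the clear sash to raise. x points into the booth, y to its left seen from the robot, z up. The lip is a level bar 148 mm wide (y), 12 mm thick (z, point at mid-thickness), standing out 40 mm in front of the pane. Under it is only the booth's open front and, starting 30 mm behind the lip's front face, its 18 mm thick floor slab.
- yellow_sash (a joint): Height of the yellow-lipped sash, in m: 0 = lip's middle 55 mm above the table, grows upward to its stop at 0.22 (275 mm); starts at 0.005 to 0.03. It slides only straight up and down and is counterbalanced by springs: 3 to 6 N under the lip raises it, and it stays where it is left.
- green_mark (a point): Middle of the front face of the green band (30 mm tall, 32 mm wide) round the left front post, seen from the robot, of the booth with the yellow lip; axes as for the lip. Fixed, 150 to 235 mm above the table. Both posts are 26 mm square, 413 mm tall with their drums, 154 mm apart inside, front faces 30 mm behind the lip's front face. The other booth has its own green band, which does not count.
- blue_lip (a point): Middle of the front face of the blue lip of the other booth's sash, same make, size and axes as the yellow one and as easily moved: to be left alone. The two booths (each 206 mm wide, 80 mm deep) stand side by side, either one on the left, at least 25 mm apart.

How it is judged:
At the end, for the whole second after the job is handed in: The middle of the yellow lip's front face is within 12 mm in height of the middle of the green band on the same booth and stays there, and the blue lip is within 15 mm of where it started (z of yellow_lip in the frame of green_mark between -0.012 and 0.012 m and distance of blue_lip from where it was at the start of the episode below 0.015 m); the robot touches nothing.
It fails at once if the sash with the blue lip is moved more than 15 mm (distance of blue_lip from where it was at the start of the episode above 0.015 m).
It also fails if it takes over 40 s, if anything falls off the work surface, if the arm or the gripper's body presses on something with over 40 N, if the wrist force passes 120 N, or if a joint passes its speed limit or range.

## Working session

There is one attempt and no reset: what is moved stays moved. The work goes in short steps, Python scripts to look and compute and a tool call to move; the robot and the scene stay as the last step left them, time stands still between calls to the robot, and variables do not carry over. Pictures are saved under pics/ and viewed, at most 10 in all, crops included, and the job is handed in when it is done.

Besides the shell and the picture viewer there is one more tool, called after "Emit:" by a JSON object that holds its "fn" and its "kwargs". play_rows: Moves the arm, as the interface text tells. Its arguments: {"type":"object","properties":{"rows":{"type":"array","items":{"type":"array"}},"claw":{"type":"number"},"newtons":{"type":"number"}},"required":["rows"]}

```bash
ls; mkdir -p pics; python3 - <<'E'
from workcell import bot,cams
import cv2,numpy as np
s=bot.read_state();print({k:np.round(v,3).tolist() for k,v in s.items()})
for n in("scene","top"):
    c=cams.read_camera(n);cv2.imwrite(f"pics/{n}0.png",c["image"][:,:,::-1]);np.savez(f"{n}0.npz",**c)
    print(n,c["K"].round(1).tolist(),c["T"].round(3).tolist())
E
```

```text
pics
{'time': 0.0, 'q': [-1.277, 0.265, 1.605, -0.0, 1.274, -0.037], 'joint_vel': [0.001, 0.001, 0.002, -0.002, 0.001, 0.002], 'joint_torque': [-0.001, -51.512, -36.731, -0.0, 0.013, 0.0], 'tool_pos': [0.219, -0.638, 0.23], 'tcp_rot': [-3.097, -0.517, 0.0], 'wrist_force': [1.595, -0.01, -0.69], 'torque': [-0.023, 0.018, -0.027], 'grip_force': 0.0, 'width': 0.997}
scene [[409.3, 0.0, 316.2], [0.0, 409.3, 196.9], [0.0, 0.0, 1.0]] [[-0.888, -0.196, 0.416, 0.223], [-0.46, 0.358, -0.813, 0.618], [0.01, -0.913, -0.408, 0.524], [0.0, 0.0, 0.0, 1.0]]
top [[469.1, 0.0, 319.8], [0.0, 469.1, 196.9], [0.0, 0.0, 1.0]] [[-0.019, -0.986, 0.163, 0.449], [-1.0, 0.022, 0.017, -0.114], [-0.021, -0.163, -0.986, 1.13], [0.0, 0.0, 0.0, 1.0]]
```

View pics/scene0.png

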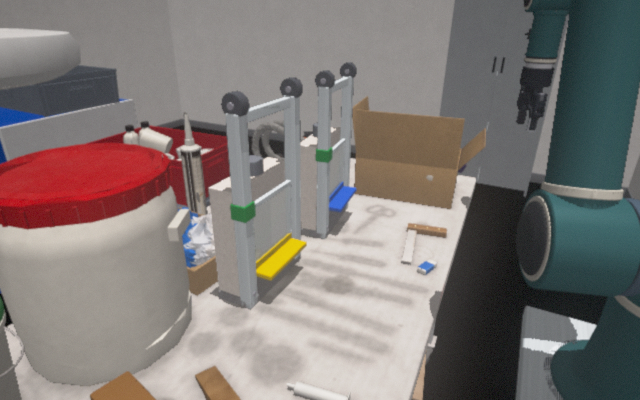

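View pics/top0.png

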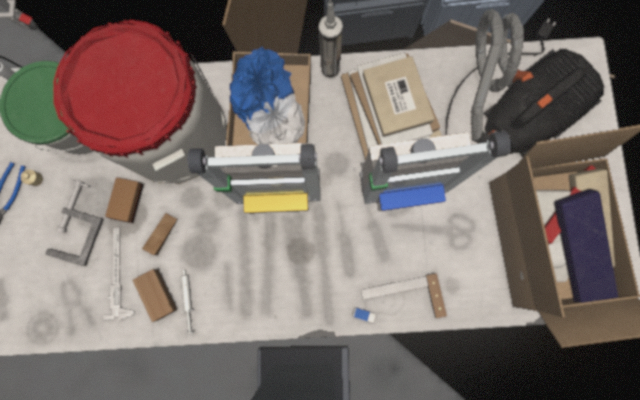

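The scene view shows the yellow lip near (281,258), its booth's green band near (242,212), and the blue lip near (341,197). In the top view, yellow is near (276,203) and blue near (412,197), so the yellow booth is the left one. Next I'll get the corners.

```bash
python3 - <<'E'
import cv2,numpy as np
def msk(n,c):
    im=np.load(n+"0.npz")["image"];h=cv2.cvtColor(im,cv2.COLOR_RGB2HSV)
    lo,hi={"y":((22,150,90),(34,255,255)),"b":((108,150,60),(125,255,255)),"g":((65,120,40),(85,255,255))}[c]
    return im,cv2.inRange(h,lo,hi)
for n in("scene","top"):
    for c in "ybg":
        im,m=msk(n,c)
        for k in cv2.findContours(m,0,2)[0]:
            if cv2.contourArea(k)>25:
                p=cv2.approxPolyDP(cv2.convexHull(k),2,True)[:,0]
                print(n,c,cv2.contourArea(k),p.tolist())
a=np.load("scene0.npz")["image"][190:310,215:315,::-1]
b=np.load("top0.npz")["image"][140:220,195:325,::-1]
a=cv2.resize(a,(400,480),interpolation=2);b=cv2.resize(b,(390,240),interpolation=2)
o=np.zeros((480,800,3),np.uint8);o[:,:400]=a;o[:240,405:795]=b;cv2.imwrite("pics/crop.png",o)
E
```

```text
scene y 1054.5 [[305, 242], [271, 279], [257, 275], [256, 262], [286, 235], [290, 234]]
scene b 26.0 [[430, 265], [426, 268], [421, 266], [424, 263]]
scene b 44.5 [[185, 250], [192, 253], [190, 265], [187, 264]]
scene b 308.5 [[355, 189], [340, 209], [329, 206], [331, 195], [341, 184]]
scene b 40.5 [[0, 143], [5, 159], [0, 162]]
scene b 396.0 [[0, 125], [0, 107], [43, 116]]
scene g 160.0 [[253, 202], [245, 220], [233, 218], [231, 205]]
scene g 89.5 [[330, 148], [327, 160], [317, 158], [317, 150]]
top b 112.5 [[441, 191], [420, 199], [413, 198], [407, 192], [440, 187]]
top b 26.0 [[19, 181], [16, 192], [6, 208]]
top b 1496.0 [[268, 51], [278, 57], [290, 89], [243, 118], [235, 111], [232, 102], [231, 87], [240, 60], [257, 52]]
```

View pics/crop.png

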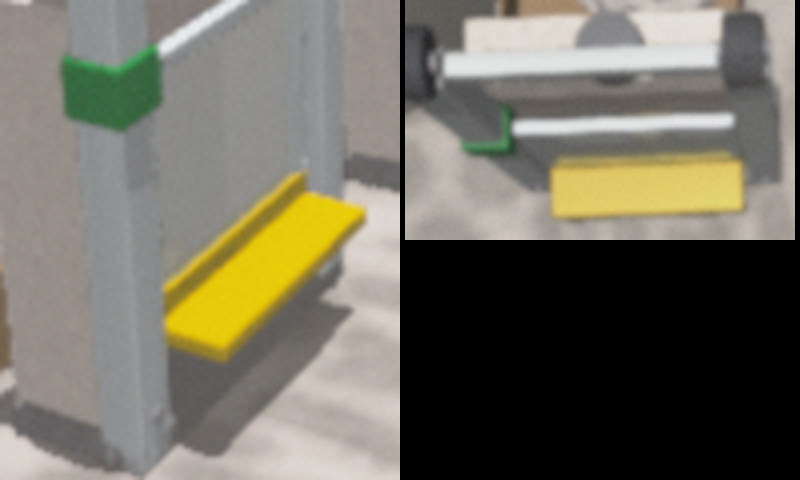

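The crop shows the lip's front edge and the green band clearly in both views, with the corners readable. I'll triangulate them.

```bash
cat > h.py <<'E'
import numpy as np
C={n:np.load(f"{n}0.npz") for n in("scene","top")}
def ray(n,p):
    K,T=C[n]["K"],C[n]["T"];d=T[:3,:3]@np.linalg.inv(K)@[*p,1];return T[:3,3],d/np.linalg.norm(d)
def plane(n,p,z):
    o,d=ray(n,p);return o+d*(z-o[2])/d[2]
def tri(a,b):
    (o,d),(q,e)=ray("scene",a),ray("top",b);t=np.linalg.lstsq(np.c_[d,-e],q-o,rcond=None)[0]
    A,B=o+d*t[0],q+e*t[1];return (A+B)/2,np.linalg.norm(A-B)
E
python3 - <<'E'
from h import *
s=lambda x,y:((x+.5)/4-.5+215,(y+.5)/4-.5+190)
t=lambda x,y:((x-404.5)/3-.5+195,(y+.5)/3-.5+140)
P=dict(lipFL=(s(224,348),t(553,217)),lipFR=(s(365,212),t(743,211)),lipBL=(s(165,326),t(553,170)),gFLtop=(s(122,70),t(463,145)),gFLbot=(s(122,130),t(463,152)),gFRtop=(s(160,48),t(511,140)),gFRmid=(s(160,78),t(511,147)))
R={}
for k,v in P.items():
    R[k],e=tri(*v);print(k,R[k].round(4),round(e,4))
print(np.linalg.norm(R["lipFL"]-R["lipFR"]))
# green: front plane from lip, 30mm behind
u=R["lipFR"]-R["lipFL"];u[2]=0;u/=np.linalg.norm(u);n=np.array([-u[1],u[0],0]);print("u",u,"n",n)
for sgn,q in(("FLt",(122,70)),("FLb",(122,130)),("FRt",(160,48)),("FRb",(160,108)),("FLt",(122,70))):
    for off in(.027,.030):
        o,d=ray("scene",s(*q));b=R["lipFL"]+n*off
        X=o+d*(n@(b-o))/(n@d);print(sgn,off,X.round(4),((X-R["lipFL"])@u).round(4))
# blue in top on z
for p in((381,210),(445,201)):print("blue",plane("top",p,.075))
E
```

```text
lipFL [0.5937 0.0794 0.0677] 0.0001
lipFR [ 0.596  -0.0655  0.0664] 0.0014
lipBL [0.629  0.079  0.0687] 0.0019
gFLtop [0.6206 0.1106 0.2213] 0.0031
gFLbot [0.6197 0.1163 0.1955] 0.0053
gFRtop [0.6235 0.0793 0.2185] 0.0037
gFRmid [0.6217 0.0823 0.2052] 0.0028
0.1449832026662404
u [ 0.01570506 -0.99987667  0.        ] n [0.99987667 0.01570506 0.        ]
FLt 0.027 [0.6202 0.1087 0.2202] -0.0288
FLt 0.03 [0.6233 0.1048 0.2178] -0.0249
FLb 0.027 [0.6202 0.1115 0.1925] -0.0317
FLb 0.03 [0.6233 0.1076 0.1899] -0.0278
FRt 0.027 [0.6207 0.0801 0.2189] -0.0003
FRt 0.03 [0.6238 0.076  0.2166] 0.0039
FRb 0.027 [0.6207 0.0827 0.1903] -0.0029
FRb 0.03 [0.6237 0.0786 0.1877] 0.0013
FLt 0.027 [0.6202 0.1087 0.2202] -0.0288
FLt 0.03 [0.6233 0.1048 0.2178] -0.0249
blue [ 0.59058802 -0.23303204  0.075     ]
blue [ 0.60803922 -0.37836362  0.075     ]
```

```bash
cat >> h.py <<'E'
from scipy.spatial.transform import Rotation as Ro
def goal(p,yaw,tilt,ysign=-1):
    c,s=np.cos,np.sin;y,t=np.radians([yaw,tilt])
    z=np.array([c(t)*c(y),c(t)*s(y),-s(t)]);up=np.array([0,0,1.])
    Y=ysign*(up-z*(up@z));Y/=np.linalg.norm(Y)
    return np.array(p),Ro.from_matrix(np.c_[np.cross(Y,z),Y,z])
def rel(p,R=None):
    from workcell import bot
    s=bot.read_state();R0=Ro.from_rotvec(s["tcp_rot"])
    print("q",np.round(s["q"],2),"shift",(R0.inv().apply(np.array(p)-s["tool_pos"])/.25).round(3),
      "turn",((R0.inv()*R).as_rotvec(degrees=True)/45).round(3) if R else "", "t",s["time"],"F",np.round(s["wrist_force"],1),"p",np.round(s["tool_pos"],4))
E
python3 -c "
from h import *
rel([.38,-.3,.33])"
```

```text
q [-1.28  0.26  1.61 -0.    1.27 -0.04] shift [ 1.048 -1.07  -0.397] turn  t 0.1 F [ 0.6 -0.4  0.2] p [ 0.219  -0.6378  0.2301]
```

Emit:
{"fn": "play_rows", "kwargs": {"rows": [[[0, 0, -0.4], [0, 0, 0]], [[0, 0, -0.4], [0, 0, 0]], [[0, 0, -0.4], [0, 0, 0]], [[1, -1, -0.4], [0, 0, 0]], [[1, -1, -0.4], [0, 0, 0]], [[1, -1, -0.4], [0, 0, 0]], [[1, -1, -0.4], [0, 0, 0]], [[1, -1, -0.4], [0, 0, 0]], [[1, -1, -0.4], [0, 0, 0]], [[1, -1, -0.4], [0, 0, 0]], [[1, -1, -0.4], [0, 0, 0]], [[1, -1, -0.4], [0, 0, 0]], [[1, -1, -0.4], [0, 0, 0]], [[1, -1, -0.4], [0, 0, 0]], [[1, -1, -0.4], [0, 0, 0]]], "claw": -0.3}}

```text
time: 1.35
tool_pos: [0.3742, -0.3211, 0.331]
tcp_rot: [3.098, 0.518, -0.001]
wrist_force: [0.2, -0.3, -0.4]
width: 0.347
grip_force: 0.0
```

Emit:
{"fn": "play_rows", "kwargs": {"rows": [[[0, 0, 0], [0, 0.6, 0]], [[0, 0, 0], [0, 0.6, 0]], [[0, 0, 0], [0, 0.6, 0]], [[0, 0, 0], [0, 0.6, 0]], [[0, 0, 0], [0, 0.6, 0]]]}}

```text
time: 1.77
tool_pos: [0.3709, -0.3228, 0.3289]
tcp_rot: [-2.942, -0.479, -0.707]
wrist_force: [-0.4, 0.8, -1.0]
width: 0.353
grip_force: 0.0
```

```bash
python3 -c "
from h import *
rel(*goal([.42,-.2,.3],30,15))
rel(*goal([.42,-.2,.3],30,15,1))"
```

```text
q [-1.09 -0.24  2.    0.48  1.33  0.05] shift [ 0.252 -0.403  0.26 ] turn [0.969 0.66  1.703] t 1.7667 F [-0.4  0.8 -1. ] p [ 0.3709 -0.3228  0.3289]
q [-1.09 -0.24  2.    0.48  1.33  0.05] shift [ 0.252 -0.403  0.26 ] turn [-0.684  1.005 -2.033] t 1.7667 F [-0.4  0.8 -1. ] p [ 0.3709 -0.3228  0.3289]
```

Emit:
{"fn": "play_rows", "kwargs": {"rows": [[[0.25, -0.3, 0.2], [0.49, 0.33, 0.85]], [[0.25, -0.3, 0.2], [0.49, 0.33, 0.85]], [[0.25, -0.3, 0.2], [0.49, 0.33, 0.85]], [[0.25, -0.3, 0.2], [0.49, 0.33, 0.85]], [[0.25, -0.3, 0.2], [0.49, 0.33, 0.85]], [[0.25, -0.3, 0.2], [0.49, 0.33, 0.85]], [[0.25, -0.3, 0.2], [0.49, 0.33, 0.85]], [[0.25, -0.3, 0.2], [0.49, 0.33, 0.85]], [[0.25, -0.3, 0.2], [0.49, 0.33, 0.85]]]}}

```text
time: 2.52
tool_pos: [0.4239, -0.2252, 0.3143]
tcp_rot: [-2.37, 0.334, -0.763]
wrist_force: [0.2, -0.2, 0.3]
width: 0.35
grip_force: 0.0
```

```bash
python3 -c "
from h import *
rel(*goal([.5,-.08,.25],30,15))"
```

```text
q [-1.12 -0.14  2.11  0.85  1.48  0.51] shift [-0.105 -0.304  0.627] turn [0.483 0.342 0.857] t 2.5167 F [ 0.2 -0.2  0.3] p [ 0.4239 -0.2252  0.3143]
```

Emit:
{"fn": "play_rows", "kwargs": {"rows": [[[-0.105, -0.3, 0.63], [0.48, 0.34, 0.86]], [[-0.105, -0.3, 0.63], [0.48, 0.34, 0.86]], [[-0.105, -0.3, 0.63], [0.48, 0.34, 0.86]], [[-0.105, -0.3, 0.63], [0.48, 0.34, 0.86]], [[-0.105, -0.3, 0.63], [0.48, 0.34, 0.86]], [[-0.105, -0.3, 0.63], [0.48, 0.34, 0.86]], [[-0.105, -0.3, 0.63], [0.48, 0.34, 0.86]], [[-0.105, -0.3, 0.63], [0.48, 0.34, 0.86]], [[-0.105, -0.3, 0.63], [0.48, 0.34, 0.86]], [[-0.105, -0.3, 0.63], [0.48, 0.34, 0.86]]]}}

```text
time: 3.35
tool_pos: [0.5017, -0.0803, 0.251]
tcp_rot: [-1.645, 0.946, -0.729]
wrist_force: [-0.6, -0.0, 0.2]
width: 0.35
grip_force: 0.0
```

```bash
python3 -c "
from h import *
rel(*goal([.53,-.045,.08],30,15))
rel(*goal([.53,-.045,.15],30,15))"
```

```text
q [-0.94 -0.11  2.51  1.47  1.31  0.76] shift [-0.067  0.616  0.341] turn [0.002 0.001 0.004] t 3.35 F [-0.6 -0.   0.2] p [ 0.5017 -0.0803  0.251 ]
q [-0.94 -0.11  2.51  1.47  1.31  0.76] shift [-0.066  0.346  0.268] turn [0.002 0.001 0.004] t 3.35 F [-0.6 -0.   0.2] p [ 0.5017 -0.0803  0.251 ]
```

Emit:
{"fn": "play_rows", "kwargs": {"rows": [[[-0.07, 0.35, 0.27], [0, 0, 0]], [[-0.07, 0.35, 0.27], [0, 0, 0]], [[-0.07, 0.35, 0.27], [0, 0, 0]], [[-0.07, 0.35, 0.27], [0, 0, 0]], [[-0.07, 0.35, 0.27], [0, 0, 0]]]}}

```text
time: 3.77
tool_pos: [0.5293, -0.0426, 0.1475]
tcp_rot: [-1.641, 0.949, -0.722]
wrist_force: [0.7, -0.3, 0.5]
width: 0.349
grip_force: 0.0
```

```bash
python3 -c "
from h import *
rel(*goal([.54,-.04,.09],30,15))
from workcell import cams
import cv2
c=cams.read_camera('scene');cv2.imwrite('pics/s1.png',c['image'][:,:,::-1])"
```

```text
q [-0.8   0.18  2.55  1.68  1.23  0.43] shift [0.013 0.211 0.1  ] turn [ 0.001  0.004 -0.004] t 3.7667 F [ 0.7 -0.3  0.5] p [ 0.5293 -0.0426  0.1475]
```

View pics/s1.png

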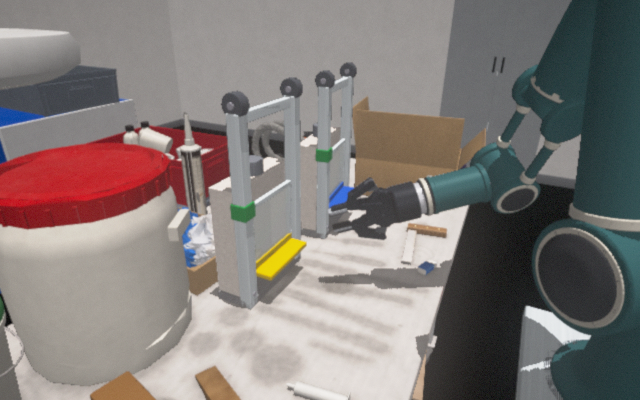

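The gripper at about (365,215) is level with its fingers stacked vertically, short of the yellow lip and clear of the blue one. I'll go down in front of the lip.

Emit:
{"fn": "play_rows", "kwargs": {"rows": [[[0.01, 0.2, 0.13], [0, 0, 0]], [[0.01, 0.2, 0.13], [0, 0, 0]], [[0.01, 0.2, 0.13], [0, 0, 0]]]}}

```text
time: 4.07
tool_pos: [0.5474, -0.0372, 0.0914]
tcp_rot: [-1.643, 0.948, -0.728]
wrist_force: [-0.8, -0.1, 0.5]
width: 0.347
grip_force: 0.0
```

```bash
python3 -c "
from h import *
rel(*goal([.56,-.028,.058],30,15))
rel(*goal([.622,.007,.058],30,15))"
```

```text
q [-0.75  0.37  2.52  1.79  1.24  0.26] shift [-0.007  0.113  0.095] turn [ 0. -0.  0.] t 4.0667 F [-0.8 -0.1  0.5] p [ 0.5474 -0.0372  0.0914]
q [-0.75  0.37  2.52  1.79  1.24  0.26] shift [-0.004  0.039  0.37 ] turn [ 0. -0.  0.] t 4.0667 F [-0.8 -0.1  0.5] p [ 0.5474 -0.0372  0.0914]
```

Emit:
{"fn": "play_rows", "kwargs": {"rows": [[[-0.007, 0.113, 0.095], [0, 0, 0]], [[-0.007, 0.113, 0.095], [0, 0, 0]], [[-0.007, 0.113, 0.095], [0, 0, 0]], [[-0.006, 0.09, 0.18], [0, 0, 0]], [[-0.005, 0.065, 0.28], [0, 0, 0]], [[-0.004, 0.039, 0.36], [0, 0, 0]], [[-0.004, 0.039, 0.37], [0, 0, 0]], [[-0.004, 0.039, 0.37], [0, 0, 0]]]}}

```text
time: 4.73
tool_pos: [0.6224, 0.0081, 0.0625]
tcp_rot: [-1.641, 0.942, -0.732]
wrist_force: [-0.4, -0.1, -0.3]
width: 0.348
grip_force: 0.0
```

```bash
python3 -c "
from h import *
rel(*goal([.622,.007,.058],30,15))
rel(*goal([.622,.007,.1],30,15))
from workcell import cams
import cv2
c=cams.read_camera('scene');cv2.imwrite('pics/s2.png',cv2.resize(c['image'][150:320,200:420,::-1],None,fx=3,fy=3))"
```

```text
q [-0.52  0.49  2.42  2.04  1.21  0.2 ] shift [0.003 0.018 0.001] turn [-0.006  0.     0.006] t 4.7333 F [-0.4 -0.1 -0.3] p [0.6224 0.0081 0.0625]
q [-0.52  0.49  2.42  2.04  1.21  0.2 ] shift [ 0.004 -0.144 -0.041] turn [-0.006  0.     0.006] t 4.7333 F [-0.4 -0.1 -0.3] p [0.6224 0.0081 0.0625]
```

View pics/s2.png

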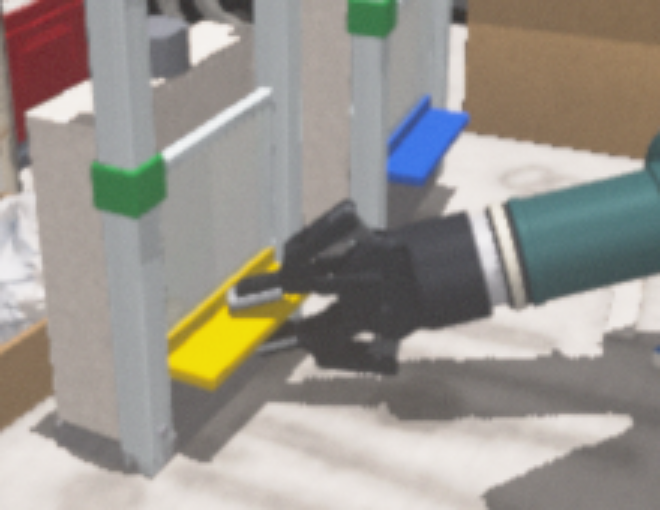

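The upper finger at crop (255,295) is above the lip and the lower at (280,340) below it, with no contact force. Lifting now, short of the target first.

Emit:
{"fn": "play_rows", "kwargs": {"rows": [[[0, -0.06, -0.016], [0, 0, 0]], [[0, -0.12, -0.032], [0, 0, 0]], [[0, -0.18, -0.048], [0, 0, 0]], [[0, -0.24, -0.064], [0, 0, 0]], [[0, -0.3, -0.08], [0, 0, 0]], [[0, -0.36, -0.096], [0, 0, 0]], [[0, -0.42, -0.113], [0, 0, 0]], [[0, -0.46, -0.123], [0, 0, 0]], [[0, -0.48, -0.129], [0, 0, 0]], [[0, -0.48, -0.129], [0, 0, 0]], [[0, -0.48, -0.129], [0, 0, 0]]]}}

```text
time: 5.7
tool_pos: [0.6202, 0.0077, 0.1827]
tcp_rot: [-1.641, 0.949, -0.728]
wrist_force: [-1.7, -0.0, -1.0]
width: 0.348
grip_force: 0.4
```

```bash
python3 -c "
from h import *
rel(*goal([.622,.007,.2],30,15))
from workcell import cams
import cv2
c=cams.read_camera('scene');np.savez('scene1.npz',**c);cv2.imwrite('pics/s3.png',cv2.resize(c['image'][150:300,200:360,::-1],None,fx=4,fy=4,interpolation=2))"
```

```text
q [-0.52  0.15  2.45  1.9   1.08  0.53] shift [ 0.006 -0.068 -0.013] turn [-0.001 -0.001 -0.001] t 5.7 F [-1.7 -0.  -1. ] p [0.6202 0.0077 0.1827]
```

View pics/s3.png

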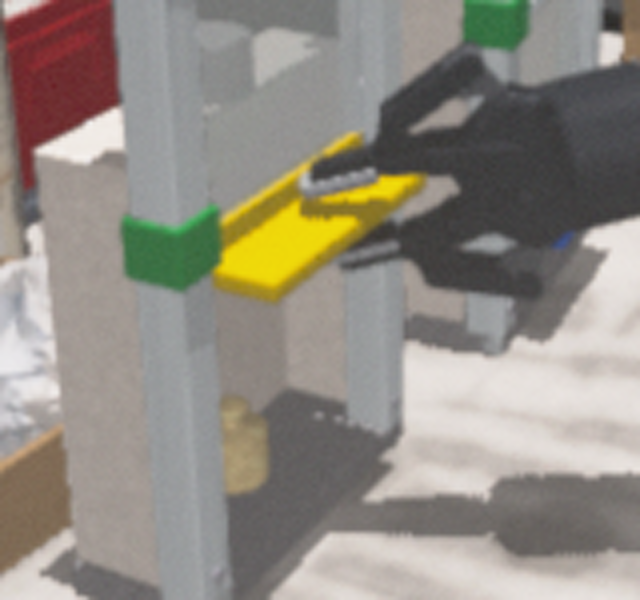

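The lip is up on the lower finger; its front-left corner is near crop (275,297) and the band's corner is at (180,235–288). I'll measure the lip's vertical extent along that corner.

```bash
cat >> h.py <<'E'
def lipz(f,z0):
    import cv2
    c=np.load(f);K,T=c["K"],c["T"];im=cv2.cvtColor(c["image"],cv2.COLOR_RGB2HSV)
    for y in(.078,.073,.065,.055):   # column of pixels along front face edge at y
      for z in np.arange(z0-.016,z0+.020,.002):
        X=np.linalg.inv(T)@[.5937+(.0794-y)*.0157,y,z,1];u=K@X[:3];u=u[:2]/u[2]
        p=cv2.getRectSubPix(c["image"],(1,1),tuple(map(float,u)))[0,0]
        print(round(z,3),u.round(1),p.tolist()) if y==.065 else print(f"{z:.3f}:{p[0]}",end=" ")
      print()
E
python3 -c "
from h import *
lipz('scene0.npz',.062);print();lipz('scene1.npz',.183)"
```

```text
0.046:97 0.048:96 0.050:97 0.052:96 0.054:95 0.056:98 0.058:108 0.060:125 0.062:144 0.064:155 0.066:169 0.068:198 0.070:218 0.072:227 0.074:230 0.076:231 0.078:232 0.080:231 
0.046:96 0.048:95 0.050:94 0.052:95 0.054:96 0.056:100 0.058:108 0.060:121 0.062:135 0.064:151 0.066:172 0.068:197 0.070:217 0.072:227 0.074:230 0.076:231 0.078:232 0.080:232 
0.046 [275. 282.] [97, 93, 92]
0.048 [275.  281.2] [97, 92, 92]
0.05 [275.  280.3] [94, 90, 88]
0.052 [274.9 279.5] [95, 91, 89]
0.054 [274.9 278.6] [97, 93, 90]
0.056 [274.9 277.8] [100, 94, 87]
0.058 [274.8 276.9] [107, 100, 81]
0.06 [274.8 276. ] [121, 108, 67]
0.062 [274.8 275.2] [135, 117, 53]
0.064 [274.7 274.3] [152, 129, 44]
0.066 [274.7 273.5] [172, 145, 35]
0.068 [274.7 272.6] [195, 165, 24]
0.07 [274.6 271.7] [215, 185, 14]
0.072 [274.6 270.8] [226, 197, 10]
0.074 [274.6 270. ] [230, 202, 10]
0.076 [274.5 269.1] [231, 204, 10]
0.078 [274.5 268.2] [231, 204, 10]
0.08 [274.5 267.3] [231, 202, 10]

0.046:95 0.048:95 0.050:95 0.052:94 0.054:95 0.056:100 0.058:107 0.060:120 0.062:134 0.064:148 0.066:168 0.068:196 0.070:215 0.072:226 
[... 520 characters left out ...]
72.8 224.4] [163, 156, 147]
0.175 [272.8 223.4] [158, 149, 136]
0.177 [272.8 222.4] [150, 137, 108]
0.179 [272.7 221.5] [146, 128, 73]
0.181 [272.7 220.5] [150, 129, 47]
0.183 [272.7 219.5] [163, 138, 35]
0.185 [272.6 218.5] [188, 159, 21]
0.187 [272.6 217.5] [215, 185, 10]
0.189 [272.6 216.6] [232, 206, 10]
0.191 [272.5 215.6] [237, 214, 10]
0.193 [272.5 214.6] [239, 217, 10]
0.195 [272.4 213.6] [239, 217, 10]
0.197 [272.4 212.6] [239, 217, 10]
0.199 [272.4 211.6] [239, 218, 10]
0.201 [272.3 210.6] [239, 217, 10]

0.167:163 0.169:165 0.171:162 0.173:159 0.175:157 0.177:151 0.179:145 0.181:149 0.183:161 0.185:187 0.187:215 0.189:230 0.191:237 0.193:239 0.195:239 0.197:239 0.199:238 0.201:239
```

Emit:
{"fn": "play_rows", "kwargs": {"rows": [[[0, -0.03, -0.006], [0, 0, 0]], [[0, -0.06, -0.014], [0, 0, 0]], [[0, -0.08, -0.02], [0, 0, 0]], [[0, -0.093, -0.023], [0, 0, 0]], [[0, -0.093, -0.023], [0, 0, 0]], [[0, -0.093, -0.023], [0, 0, 0]]]}}

```text
time: 6.25
tool_pos: [0.6212, 0.0085, 0.2064]
tcp_rot: [-1.642, 0.949, -0.726]
wrist_force: [-2.9, -2.6, -3.8]
width: 0.35
grip_force: 1.9
```

```bash
python3 -c "
from h import *
rel([.622,.007,.2])
from workcell import cams
import cv2
c=cams.read_camera('scene');np.savez('scene2.npz',**c)
lipz('scene2.npz',.204)"
```

```text
q [-0.52  0.09  2.45  1.86  1.06  0.6 ] shift [0.007 0.025 0.006] turn  t 6.25 F [-2.9 -2.6 -3.8] p [0.6212 0.0085 0.2064]
0.188:138 0.190:136 0.192:139 0.194:140 0.196:139 0.198:139 0.200:137 0.202:141 0.204:152 0.206:160 0.208:174 0.210:205 0.212:228 0.214:236 0.216:238 0.218:238 0.220:238 0.222:238 
0.188:149 0.190:147 0.192:145 0.194:147 0.196:145 0.198:143 0.200:143 0.202:144 0.204:148 0.206:154 0.208:170 0.210:200 0.212:226 0.214:236 0.216:238 0.218:238 0.220:238 0.222:238 
0.188 [272.6 217. ] [164, 154, 149]
0.19 [272.5 216.1] [163, 154, 148]
0.192 [272.5 215.1] [162, 153, 147]
0.194 [272.5 214.1] [158, 149, 144]
0.196 [272.4 213.1] [158, 150, 143]
0.198 [272.4 212.1] [158, 151, 142]
0.2 [272.3 211.1] [154, 143, 127]
0.202 [272.3 210.1] [145, 128, 82]
0.204 [272.3 209.1] [149, 129, 54]
0.206 [272.2 208.1] [153, 130, 40]
0.208 [272.2 207.1] [158, 135, 38]
0.21 [272.2 206.1] [188, 159, 13]
0.212 [272.1 205. ] [228, 201, 10]
0.214 [272.1 204. ] [237, 213, 10]
0.216 [272. 203.] [239, 216, 10]
0.218 [272. 202.] [239, 217, 10]
0.22 [272. 201.] [238, 217, 10]
0.222 [271.9 200. ] [238, 217, 10]

0.188:158 0.190:161 0.192:166 0.194:163 0.196:163 0.198:161 0.200:153 0.202:144 0.204:146 0.206:155 0.208:172 0.210:206 0.212:229 0.214:237 0.216:238 0.218:239 0.220:238 0.222:238
```

Emit:
{"fn": "play_rows", "kwargs": {"rows": [[[0, 0.012, 0.003], [0, 0, 0]], [[0, 0.012, 0.003], [0, 0, 0]], [[0, 0.012, 0.003], [0, 0, 0]], [[0, 0.012, -0.04], [0, 0, 0]], [[0, 0.012, -0.1], [0, 0, 0]], [[0, 0.012, -0.18], [0, 0, 0]], [[0, 0.012, -0.28], [0, 0, 0]], [[0, 0.012, -0.36], [0, 0, 0]], [[0, 0.012, -0.36], [0, 0, 0]], [[0, 0.012, -0.36], [0, 0, 0]], [[0, 0.012, -0.36], [0, 0, 0]]], "claw": 0.2}}

```text
time: 7.22
tool_pos: [0.5458, -0.0357, 0.2269]
tcp_rot: [-1.641, 0.949, -0.727]
wrist_force: [-0.7, -0.4, -0.4]
width: 0.601
grip_force: 0.0
```

```bash
python3 -c "
from h import *
rel([.622,.007,.2])
from workcell import cams
import cv2
c=cams.read_camera('scene');np.savez('scene3.npz',**c)
cv2.imwrite('pics/s4.png',cv2.resize(c['image'][150:300,200:400,::-1],None,fx=4,fy=4,interpolation=2))
lipz('scene3.npz',.204)"
```

```text
q [-0.75 -0.04  2.52  1.64  1.18  0.69] shift [0.004 0.014 0.365] turn  t 7.2167 F [-0.7 -0.4 -0.4] p [ 0.5458 -0.0357  0.2269]
0.188:136 0.190:136 0.192:136 0.194:136 0.196:136 0.198:136 0.200:136 0.202:140 0.204:149 0.206:158 0.208:170 0.210:202 0.212:226 0.214:235 0.216:237 0.218:237 0.220:237 0.222:237 
0.188:146 0.190:145 0.192:147 0.194:147 0.196:144 0.198:143 0.200:141 0.202:141 0.204:145 0.206:152 0.208:169 0.210:196 0.212:224 0.214:235 0.216:236 0.218:237 0.220:237 0.222:237 
0.188 [272.6 217. ] [159, 149, 144]
0.19 [272.5 216.1] [158, 148, 143]
0.192 [272.5 215.1] [160, 150, 144]
0.194 [272.5 214.1] [156, 148, 141]
0.196 [272.4 213.1] [156, 148, 141]
0.198 [272.4 212.1] [160, 150, 142]
0.2 [272.3 211.1] [152, 141, 126]
0.202 [272.3 210.1] [143, 126, 82]
0.204 [272.3 209.1] [146, 126, 53]
0.206 [272.2 208.1] [148, 126, 38]
0.208 [272.2 207.1] [154, 129, 29]
0.21 [272.2 206.1] [187, 156, 21]
0.212 [272.1 205. ] [225, 195, 11]
0.214 [272.1 204. ] [234, 209, 10]
0.216 [272. 203.] [236, 213, 10]
0.218 [272. 202.] [236, 213, 10]
0.22 [272. 201.] [236, 213, 10]
0.222 [271.9 200. ] [236, 213, 10]

0.188:155 0.190:158 0.192:162 0.194:162 0.196:162 0.198:160 0.200:153 0.202:140 0.204:144 0.206:154 0.208:168 0.210:204 0.212:227 0.214:235 0.216:237 0.218:237 0.220:236 0.222:236
```

View pics/s4.png

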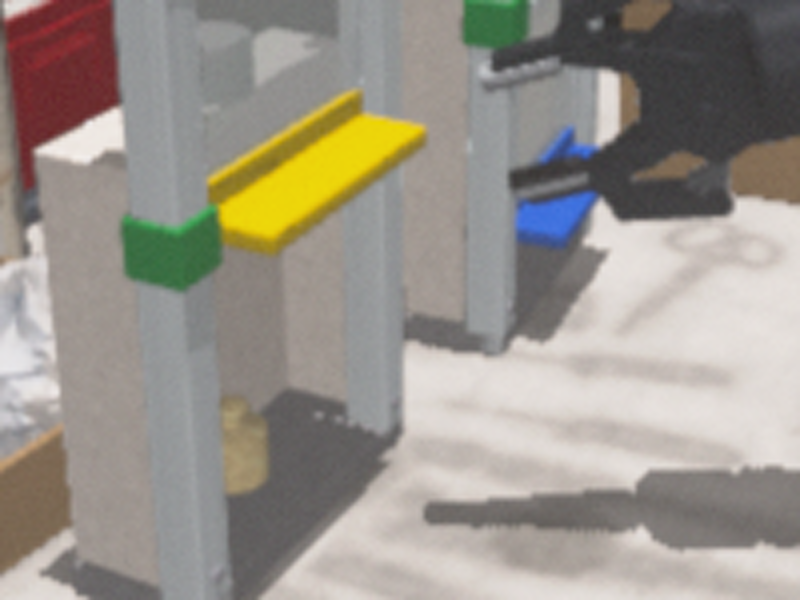

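The lip stayed put: its front face spans about 0.202–0.2105, against a band centre of about 0.2055. The gripper is clear and the blue sash hasn't moved. Handing in.

```bash
python3 -c "
from workcell import bot
print(bot.finish_job())"
```

```text
the job is handed in; nothing more can be done
None
```

I raised the yellow-lipped sash until its lip was level with its booth's green band, within about 2 mm by camera measurement (limit 12 mm), left the blue sash untouched, and handed the job in with the gripper clear; the hand-in returned no verdict.

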